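# Slide the wide pot round the counter clutter into its bay and shut the gate

## Robot

A 6-joint arm with a two-finger parallel gripper is mounted at the origin on a cart in front of the work surface, level with it; the furniture and walls round the work are solid. World frame = base frame: x ahead of the robot, y to its left, z up, the work surface at z = 0. Lengths are in m, angles in rad, forces in N, time in s.
With the tool pointing down it reaches from about 0.3 to 1 m from the base axis. Payload 5.1 kg.
Tool frame: the origin (TCP) lies midway between the tips of the shut fingers; the grasp point (between the pads) lies 19 mm behind it (robot.grasp_offset is the distance from the TCP to the grasp point, in m); z points along the fingers, y is the line along which they close (so a half turn about z gives the same grasp; the last joint's range is limited). The gripper opens to 95 mm and grips with 3 to 60 N. Pads are 20 mm wide; open, the fingers measure 119 mm over their backs; the gripper's body (75 mm by 180 mm) begins 59 mm behind the grasp point.
Start: joints at [-1.298, 0.124, 1.65, -0, 1.367, -0.083], TCP at [0.226, -0.609, 0.215] pointing down, gripper open.
Joint ranges: [-2.61, 2.61], [-1.02, 2.33], [0.03, 2.71], [-1.35, 4.49], [0.32, 2.68], [-2.91, 2.91]. Speed limits (rad/s): [2.57, 2.57, 3.14, 3.14, 3.14, 3.14].

## Interface

Orientations are given as a unit quaternion [w, x, y, z].
In Python, from workcell import observe, vision, robot gives the robot as it stands.
- The arm moves only by the shell command python3 -m jog 'ROWS' [FORCE]. ROWS is JSON, a list of rows, each an object of numbers: "grip": the finger opening in mm, from 0 to 95.1; "tx", "ty", "tz": the shift along the tool's x, y, z in mm; "yaw": the turn about the tool's z in degrees. A call has 1 to 5 rows; each row is the pose to reach, as a shift and turn from the pose commanded when the call began, along the tool's axes at that moment; what a row does not reach only later rows make up. A row lasts 1/12 s, in which the tool goes at most 41.7 mm and 7.16 degrees, less where a joint would pass 70% of its speed; a pose out of reach is approached as far as the arm can. A call with a gripper value outside its range is refused whole. The fingers move at their own pace and stop on an object; FORCE is the grip in N (left out, the last holds). Time passes only in rows, so rows that repeat a pose let the fingers close. It gives the time, the measured TCP pose, the force, the opening and the grip force at its end, in the units of the state.
- observe(): the state, without advancing time (a new reading comes with each control period).
- vision.grab_frame(name): name is "scene" or "side" or "wrist"; returns a dict with "pixels" (400x640x3 uint8, red, green, blue), "z_map" (400x640 float32, m along the optical axis (not along the pixel's ray), 0 where there is no reading), "fovy" (degrees; the focal length in pixels is half the picture's height over the tangent of half this angle, whatever the lens; pixels are square), "cx", "cy" (the principal point, pixels), "D" ([k1, k2, p1, p2, k3] as OpenCV has them; the pictures are not rectified), "eye" and "rotation" of the camera in the world. Camera axes: x right, y up, looking along -z (the intrinsics and any distortion apply to the point x, -y, -z); pixel columns grow to the right and rows downward; lengths in m; the calibration is good to about 2 mm. A picture is of the moment at which its call begins.
- robot.sign_off(): hands the job in; it is judged then, once.
The state is a dict: "clock": time; "joint_positions": joint angles; "qd": joint speeds; "tau": joint torques, N m; "position": TCP position; "orientation": TCP orientation; "contact_force": force on the tool from outside, world axes, zero at the start; "ft_torque": the same for the moment, N m; "grip_width": opening from 0.0 (shut) to 1.0 (fully open); "grasp_force": force on a finger pad.
Only numpy, scipy, OpenCV 4.12 (cv2) and the standard library are available. Lean on these libraries where they do the work, as an engineer would, in place of code of your own. Each camera call takes 0.05 s, during which the arm holds its last target. There are 200 camera calls.

## Task

Put the wide low round pot away: keeping it flat on the counter, push it round the bell, the carton and the tin into the low wooden bay, then swing the bay's gate shut behind it. Neither the pot nor you may touch the bell, the carton or the tin, the pot must not be lifted or tipped, and everything else on the counter stays where it is.

Things in the scene. Friction and masses are not known exactly. Their poses are not given: they have to be found in the camera images.
- pot_centre (a point): centre of the pot to be put away, half-way up (16 mm above the counter when it stands flat). A loose, upright, closed round pot of pale cream colour with a lid, 90 mm in diameter, 32 mm high, 0.15 to 0.3 kg, too wide for most grippers: push it on its side wall, it slides on the counter (friction about 0.5 to 1). z axis up.
- pot: the same pot, origin at the centre of its underside, z axis up (its yaw means nothing)
- bay: bay fixed to the counter: three light wooden walls 34 mm high, 8 mm thick, with no floor or sill: the pot slides in on the counter. Origin on the counter at the centre of the inside, 106 mm long (x) by 112 mm wide (y): the pot is home with its centre here to some 8 mm. Mouth on the -x side (-x points out of it, roughly at the robot); inner faces: back wall x = +53 mm, side walls y = +-56 mm.
- bay_mouth (a point): middle of the bay's open mouth, in line with the front ends of its side walls, 61 mm from the bay's origin along the bay's -x, 16 mm above the counter; same axes as the bay
- gate_hinge (a point): the gate's upright hinge axis, at (-60, +61) mm in the bay's frame (a 10 mm steel post at the left end of the mouth as seen by the robot), 16 mm above the counter
- gate (a joint): angle of the bay's gate (rad) about its upright hinge: 0 = shut (lying along the bay's -y across the mouth, hard stop), growing as it swings outward (at 1.57 it points along the bay's -x); limit 2.3; at first 1.6 to 2.1. Wooden flap 8 mm thick, 6 to 120 mm from the hinge, 4 to 30 mm above the counter, small steel stud on top. Stays where left; under 1 N swings it: push its outer face.
- gate_end (a point): a point near the free end of the gate, 114 mm from the hinge, 17 mm above the counter
- bell: obstacle: a desk bell, shiny dome on a dark round base, 77 mm in diameter, 62 mm high, fixed to the counter. Origin at the centre of its underside. Bell, carton and tin swap places from start to start.
- carton: obstacle: a low white and blue carton, 55 (its x) x 85 (its y) x 30 mm high, fixed to the counter. Origin at the centre of its underside.
- tin: obstacle: a low round tin with a lid, 70 mm in diameter, 26 mm high, fixed to the counter. Origin at the centre of its underside.
- paper_roll: bystander, loose: white paper roll standing upright, 44 mm in diameter, 79 mm high, origin at the centre of its underside
- bottle: bystander, loose: pump bottle, 69 x 48 x 155 mm high, origin at the centre of its underside
- tag_stack: bystander, loose: banded stack of card tags lying flat near the counter's front edge, 88 (its x) x 48 (its y) x 16 mm, origin at the centre of its underside
- stapler: bystander, loose: stapler far on the right, 150 (its x) x 36 x 50 mm, origin at the centre of its underside
- printer_right: fixed black receipt printer at the back, right of the middle, about 190 mm front to back, 150 wide and 150 high, front edge at about x = 0.60 m; origin at the centre of its underside. To its right stands a big monitor: its near, lower edge runs 70 mm above the counter from (0.57, -0.20) to (0.44, -0.56) m in x, y: keep in front of that. The counter's front edge is at x = 0.33 m.

How it is judged:
By the outcome, as a careful person would: the job done as asked, in the order asked, and still so for the second after the job is handed in, with the robot touching nothing.
It also fails if it takes over 72 s, if anything falls off the work surface, if the arm or the gripper's body presses on something with over 40 N, if the wrist force passes 120 N, or if a joint passes its speed limit or range.

## Working session

There is one attempt and no reset: what is moved stays moved. The work goes in short steps, Python scripts to look and compute and a shell command to move; the robot and the scene stay as the last step left them, time stands still between calls to the robot, and variables do not carry over. Pictures are saved under pics/ and viewed, at most 10 in all, crops included, and the job is handed in when it is done.

```bash
mkdir -p pics
cat > h.py <<'E'
import numpy as np, cv2
from workcell import observe, vision, robot
def grab(n):
    f=vision.grab_frame(n); return f
def K(f):
    h=f["pixels"].shape[0]; fl=h/2/np.tan(np.radians(f["fovy"])/2)
    return np.array([[fl,0,f["cx"]],[0,fl,f["cy"]],[0,0,1.]])
def rays(f):
    h,w=f["pixels"].shape[:2]
    u,v=np.meshgrid(np.arange(w,dtype=float),np.arange(h,dtype=float))
    p=cv2.undistortPoints(np.stack([u.ravel(),v.ravel()],1)[:,None],K(f),np.array(f["D"],float))[:,0]
    return np.stack([p[:,0],-p[:,1],-np.ones(len(p))],1).reshape(h,w,3)
def cloud(f):
    return (rays(f)*f["z_map"][...,None])@np.array(f["rotation"]).T+np.array(f["eye"])
def top(f,z,x0,x1,y0,y1,s=1000/1.0):
    # orthorectify plane z: rows: x decreasing down, cols: y decreasing right ; s px/m
    W=int((y1-y0)*s);H=int((x1-x0)*s)
    c,r=np.meshgrid(np.arange(W),np.arange(H))
    P=np.stack([x1-r/s,y1-c/s,np.full(c.shape,z)],-1).reshape(-1,3)
    q=(P-np.array(f["eye"]))@np.array(f["rotation"]); q=q*[1,-1,-1]
    uv=cv2.projectPoints(q,np.zeros(3),np.zeros(3),K(f),np.array(f["D"],float))[0].reshape(H,W,2).astype(np.float32)
    return cv2.remap(f["pixels"],uv[...,0],uv[...,1],cv2.INTER_LINEAR)
def save(n,im): cv2.imwrite("pics/"+n,np.ascontiguousarray(im[...,::-1]))
E
python3 - <<'E'
from h import *
a=grab("scene");b=grab("side")
for f in(a,b): print(f["eye"],f["rotation"],f["fovy"],f["D"])
save("s1.png",np.vstack([cv2.resize(a["pixels"],(480,300)),cv2.resize(b["pixels"],(480,300))]))
save("t1.png",top(a,0.03,0.28,0.88,-0.45,0.35))
np.savez("first.npz",ca=cloud(a),cb=cloud(b),pa=a["pixels"],pb=b["pixels"])
E
```

```text
[0.12651685 0.70051507 0.86979759] [-0.22266375 -0.11085757  0.39424611  0.88470417] 51.93886508042711 [-0.10818174  0.          0.          0.          0.        ]
[0.27863263 1.42061594 0.81615118] [-0.07868273 -0.05109863  0.5217168   0.8479443 ] 44.04515852556773 [-0.00505305  0.          0.          0.          0.        ]Traceback (most recent call last):
  File "<stdin>", line 5, in <module>
  File "h.py", line 20, in top
    q=(P-np.array(f["eye"]))@np.array(f["rotation"]); q=q*[1,-1,-1]
      ~~~~~~~~~~~~~~~~~~~~~~^~~~~~~~~~~~~~~~~~~~~~~~
ValueError: matmul: Input operand 1 has a mismatch in its core dimension 0, with gufunc signature (n?,k),(k,m?)->(n?,m?) (size 4 is different from 3)
```

View pics/s1.png

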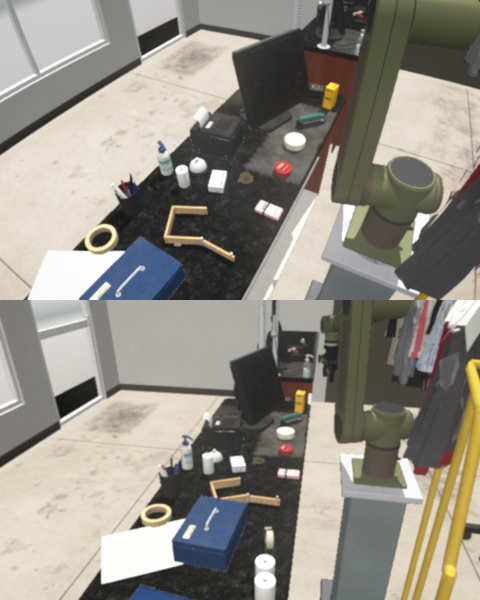

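The scene camera (top half) shows the pot at about (294,142). The tin (red) is at (283,169), the carton at (217,181), the bell at (198,166), the bay at (185,225) and the open gate at (215,250).

```bash
sed -i 's/np.array(f\["rotation"\])/Rm(f)/g' h.py
cat >> h.py <<'E'
from scipy.spatial.transform import Rotation
def Rm(f):
    q=f["rotation"]; return Rotation.from_quat([q[1],q[2],q[3],q[0]]).as_matrix()
E
python3 - <<'E'
from h import *
a=grab("scene");b=grab("side")
ca,cb=cloud(a),cloud(b)
np.savez("first.npz",ca=ca,cb=cb,pa=a["pixels"],pb=b["pixels"])
# heightmap, both cams, 1px=1.25mm
s=800;x0,x1,y0,y1=0.25,0.85,-0.55,0.35
hm=np.zeros((int((x1-x0)*s),int((y1-y0)*s)));rgb=np.zeros(hm.shape+(3,),np.uint8)
for c,p in((ca,a["pixels"]),(cb,b["pixels"])):
    P=c.reshape(-1,3);C=p.reshape(-1,3)
    m=(P[:,0]>x0)&(P[:,0]<x1)&(P[:,1]>y0)&(P[:,1]<y1)&(P[:,2]<.2)&(P[:,2]>-.02)
    P=P[m];C=C[m];o=np.argsort(P[:,2]);P=P[o];C=C[o]
    r=((x1-P[:,0])*s).astype(int).clip(0,hm.shape[0]-1);k=((y1-P[:,1])*s).astype(int).clip(0,hm.shape[1]-1)
    for dr in(-1,0,1):
        for dk in(-1,0,1):
            rr=(r+dr).clip(0,hm.shape[0]-1);kk=(k+dk).clip(0,hm.shape[1]-1)
            up=P[:,2]>=hm[rr,kk]
            rgb[rr[up],kk[up]]=C[up]; hm[rr[up],kk[up]]=P[up,2]
save("t1.png",rgb)
f=lambda c,y0,y1,x0,x1:c[(c[...,0]>x0)&(c[...,0]<x1)&(c[...,1]>y0)&(c[...,1]<y1)&(np.abs(c[...,2])<.01)]
print(np.median(f(ca,-.1,.2,.36,.6)[:,2]),np.median(f(cb,-.1,.2,.36,.6)[:,2]))
E
```

```text
-0.000873194004425204 -0.0008815663754045966
```

View pics/t1.png

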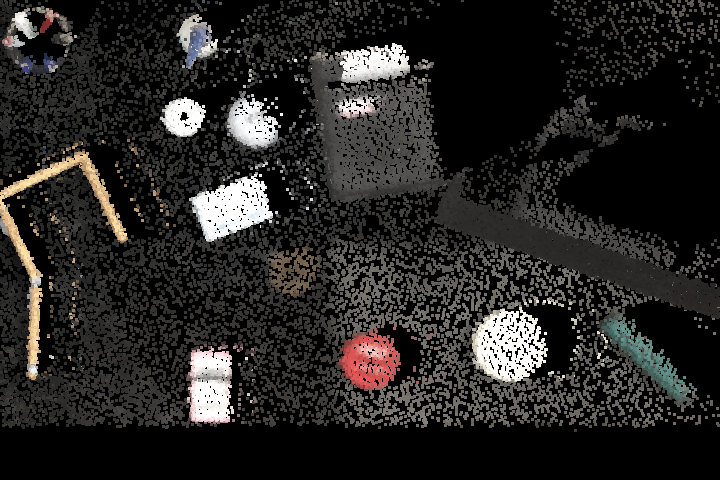

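The top view (800 px/m) shows the pot at (510,345), tin (370,360), carton (232,208), bell (253,120), tags (210,385), bay corners near (5,195), (85,155) and (125,240), and the gate running from (37,278) to (32,378). Next I fit these precisely.

```bash
cat > fit.py <<'E'
from h import *
from scipy.optimize import least_squares
def circ(P,r,x0):
    # top-face pts: centre by enclosing circle + boundary fit
    (c,R)=cv2.minEnclosingCircle(P.astype(np.float32)*1000); return np.array(c)/1000,R/1000
def sel(c,x0,x1,y0,y1,z0,z1):
    m=(c[...,0]>x0)&(c[...,0]<x1)&(c[...,1]>y0)&(c[...,1]<y1)&(c[...,2]>z0)&(c[...,2]<z1); return c[m]
E
python3 - <<'E'
from fit import *
d=np.load("first.npz")
for n in("ca","cb"):
    c=d[n]; print(n)
    for nm,b in dict(pot=(.34,.5,-.36,-.22,.025,.04),tin=(.34,.47,-.18,-.05,.019,.034),bell=(.63,.76,-.03,.1,.02,.07)).items():
        P=sel(c,*b); print(nm,len(P),P.min(0).round(3),P.max(0).round(3),circ(P[:,:2],0,0), np.median(P,0).round(4))
    for nm,b in dict(carton=(.53,.66,-.01,.12,.022,.038),tags=(.3,.43,.04,.13,.008,.022)).items():
        P=sel(c,*b); print(nm,len(P),cv2.boxPoints(cv2.minAreaRect((P[:,:2]*1000).astype(np.float32))).round(0).tolist())
    P=sel(c,.36,.72,.16,.37,.029,.040); print("baytop",len(P),cv2.boxPoints(cv2.minAreaRect((P[:,:2]*1000).astype(np.float32))).round(0).tolist())
    P=sel(c,.57,.66,-.25,.0,.05,.16); print("printer front", np.percentile(P[:,0],[0.5,2]),P[:,1].min(),P[:,1].max())
    P=sel(c,.33,.6,.32,.6,.015,.3); print("left stuff",len(P),P.min(0) if len(P) else '',np.percentile(P,5,axis=0) if len(P) else '')
    g=sel(c,.36,.50,.27,.345,.02,.034); print("gate",len(g),np.polyfit(g[:,0],g[:,1],1),g[:,0].min())
print({k:np.round(v,3).tolist() if k!='clock' else v for k,v in observe().items()})
E
```

```text
ca
pot 404 [ 0.375 -0.332  0.025] [ 0.46  -0.245  0.037] (array([ 0.41723752, -0.28931885]), 0.045463695526123046) [ 0.416  -0.2855  0.0318]
tin 339 [ 0.364 -0.148  0.019] [ 0.433 -0.08   0.03 ] (array([ 0.39820078, -0.11551792]), 0.037568012237548826) [ 0.3969 -0.1122  0.0255]
bell 324 [0.631 0.001 0.02 ] [0.73  0.063 0.063] (array([0.68028772, 0.03200548]), 0.04981097030639649) [0.6921 0.039  0.0367]
carton 480 [[548.0, 90.0], [579.0, 8.0], [631.0, 28.0], [600.0, 110.0]]
tags 517 [[324.0, 62.0], [409.0, 61.0], [409.0, 110.0], [325.0, 111.0]]
baytop 560 [[377.0, 312.0], [407.0, 163.0], [664.0, 215.0], [634.0, 363.0]]
printer front [0.57046743 0.57233986] -0.24978060390240064 -0.05615958491609485
left stuff 4962 [0.47745315 0.32003924 0.015018  ] [0.48131795 0.41707715 0.03073896]
gate 234 [-0.02792096  0.31998435] 0.3771536648097196
cb
pot 207 [ 0.379 -0.333  0.025] [ 0.464 -0.241  0.036] (array([ 0.41751065, -0.28703772]), 0.04831089782714844) [ 0.4191 -0.2809  0.0315]
tin 164 [ 0.368 -0.149  0.019] [ 0.435 -0.074  0.031] (array([ 0.40069876, -0.11158146]), 0.03752718353271484) [ 0
[... 274 characters left out ...]
62.0], [411.0, 117.0]]
baytop 326 [[381.0, 313.0], [405.0, 169.0], [665.0, 212.0], [641.0, 356.0]]
printer front [0.57042335 0.57264818] -0.24993244388929026 -0.052318253391304914
left stuff 3297 [0.3592054  0.32041913 0.0150511 ] [0.3822865  0.42297424 0.02629601]
gate 187 [-0.03304241  0.32279048] 0.3810763567228906
{'clock': 0.2, 'joint_positions': [-1.298, 0.124, 1.651, 0.0, 1.368, -0.083], 'qd': [-0.0, -0.002, -0.008, 0.001, 0.0, 0.001], 'tau': [0.001, -41.76, -35.997, 0.077, 0.047, -0.0], 'position': [0.226, -0.609, 0.214], 'orientation': [-0.001, 0.984, 0.177, -0.0], 'contact_force': [-1.074, -0.118, -0.315], 'ft_torque': [0.005, 0.017, 0.006], 'grasp_force': 0.0, 'grip_width': 1.001}
```

Run:
```python
from fit import *
d=np.load("first.npz")
def segd(q,a,b):
    a,b=np.array(a),np.array(b);t=((q-a)@(b-a)/((b-a)@(b-a))).clip(0,1);return np.linalg.norm(q-a-t[:,None]*(b-a),axis=1)
for n in("ca","cb"):
    c=d[n]; rgb=d["p"+n[1]].astype(int); 
    m=(rgb[...,0]>rgb[...,2]+25)
    P=c[m]; P=P[(P[:,0]>.45)&(P[:,0]<.72)&(P[:,1]>.16)&(P[:,1]<.40)&(P[:,2]>.031)&(P[:,2]<.037)][:,:2]*1000
    def f(p):
        R=np.array([[np.cos(p[2]),-np.sin(p[2])],[np.sin(p[2]),np.cos(p[2])]]);q=(P-p[:2])@R
        return np.min([segd(q,(57,-60),(57,60)),segd(q,(-61,60),(57,60)),segd(q,(-61,-60),(57,-60))],0)
    r=least_squares(f,[582,276,.44],loss='soft_l1',f_scale=3)
    th=r.x[2];R=np.array([[np.cos(th),-np.sin(th)],[np.sin(th),np.cos(th)]])
    print(n,len(P),r.x[:2],np.degrees(th),np.median(f(r.x)),"hinge",r.x[:2]+R@[-60,61],"mouth",r.x[:2]+R@[-61,0])
    P=sel(c,.3,.66,.30,.75,.045,.3)
    print(cv2.boxPoints(cv2.minAreaRect((P[:,:2]*1000).astype(np.float32))).round(0).tolist(),len(P))
    P=sel(c,.34,.52,.33,.5,.008,.3);print(len(P),P.min(0) if len(P) else 0)
```

```text
ca 370 [577.36689562 275.23848615] 25.39722962460093 2.144251381147132 hinge [497.00315498 304.60971681] mouth [522.26217768 249.07610742]
[[476.0, 419.0], [644.0, 408.0], [660.0, 642.0], [492.0, 653.0]] 6743
1256 [0.47745315 0.41674365 0.00830835]
cb 195 [580.22492305 275.77917955] 25.72847592580478 2.346737872865603 hinge [499.69272136 304.68531195] mouth [525.27237874 249.29866078]
[[321.0, 430.0], [645.0, 406.0], [669.0, 729.0], [345.0, 753.0]] 6964
551 [0.379387   0.41620785 0.00839338]
```

```bash
python3 -m jog '[{"tz":-20,"yaw":-7,"grip":40},{"tx":40,"tz":-20,"yaw":-14,"grip":40},{"tx":80,"ty":-20,"tz":-20,"yaw":-21,"grip":40},{"tx":110,"ty":-50,"tz":-20,"yaw":-28,"grip":40},{"tx":130,"ty":-80,"tz":-20,"yaw":-34,"grip":40}]'
```

```text
validation failed for argument at $[0]...
```

```bash
python3 -m jog '[{"tx":0,"ty":0,"tz":-20,"yaw":-7,"grip":40},{"tx":40,"ty":0,"tz":-20,"yaw":-14,"grip":40},{"tx":80,"ty":-20,"tz":-20,"yaw":-21,"grip":40},{"tx":110,"ty":-50,"tz":-20,"yaw":-28,"grip":40},{"tx":130,"ty":-80,"tz":-20,"yaw":-34,"grip":40}]'; python3 -m jog --help | head -20
```

```text
clock: 0.62
position: [0.3219, -0.4877, 0.2342]
orientation: [-0.0, 0.888, 0.46, 0.0]
contact_force: [0.6, 0.2, -0.5]
grip_width: 0.7
grasp_force: 0.0invalid input: not JSON, or not a number
```

```bash
cat >> h.py <<'E'
def plan(wps,start=None,step=12,off=50,pot=False):
    """wps: (x,y,z,theta_deg) in mm; pot=True: x,y are pot centre, tool stands off behind. prints rows grouped by 5"""
    if start is None:
        o=observe(); p=np.array(o["position"])*1000; q=o["orientation"]
        X=Rotation.from_quat([q[1],q[2],q[3],q[0]]).as_matrix()[:,0]; start=(*p,np.degrees(np.arctan2(X[1],X[0])))
    cur=np.array(start,float); print("start",cur.round(1)); rows=[]
    tcp=[np.array([w[0]-off*np.cos(np.radians(w[3])),w[1]-off*np.sin(np.radians(w[3])),w[2],w[3]],float) if pot else np.array(w,float) for w in wps]
    a=cur
    for b in tcp:
        n=int(np.ceil(max(np.linalg.norm((b-a)[:3])/step,abs(b-a)[3]/6.5,1)))
        rows+=[a+(b-a)*k/n for k in range(1,n+1)]; a=b
    for g in range(0,len(rows),5):
        t=np.radians(cur[3]); out=[]
        for r in rows[g:g+5]:
            d=r-cur; out.append('{"tx":%d,"ty":%d,"tz":%d,"yaw":%d}'%(round(d[0]*np.cos(t)+d[1]*np.sin(t)),round(d[0]*np.sin(t)-d[1]*np.cos(t)),round(-d[2]),round(-d[3])))
        print("["+",".join(out)+"]"); 
        # carry rounded pose
        L=eval(out[-1]); cur=np.array([cur[0]+L["tx"]*np.cos(t)+L["ty"]*np.sin(t),cur[1]+L["tx"]*np.sin(t)-L["ty"]*np.cos(t),cur[2]-L["tz"],cur[3]-L["yaw"]])
    print("end",cur.round(1))
def potc(n="scene",box=(.3,.65,-.4,.35),z=(.024,.038)):
    f=grab(n); c=cloud(f); p=f["pixels"].astype(int)
    m=(c[...,0]>box[0])&(c[...,0]<box[1])&(c[...,1]>box[2])&(c[...,1]<box[3])&(c[...,2]>z[0])&(c[...,2]<z[1])&(p.min(-1)>120)&(p.max(-1)-p.min(-1)<70)
    P=c[m]; return P,f
E
python3 - <<'E'
from h import *
plan([(376,-337,60,50),(376,-337,8,50)],step=38)
E
```

```text
start [ 321.9 -487.7  234.2   54.7]
[{"tx":22,"ty":-6,"tz":25,"yaw":1},{"tx":44,"ty":-12,"tz":50,"yaw":1},{"tx":66,"ty":-18,"tz":75,"yaw":2},{"tx":88,"ty":-24,"tz":100,"yaw":3},{"tx":110,"ty":-31,"tz":124,"yaw":3}]
[{"tx":22,"ty":-7,"tz":25,"yaw":1},{"tx":44,"ty":-14,"tz":50,"yaw":2},{"tx":44,"ty":-14,"tz":76,"yaw":2},{"tx":44,"ty":-14,"tz":102,"yaw":2}]
end [ 376.3 -336.8    8.2   49.7]
```

```bash
python3 -m jog '[{"tx":22,"ty":-6,"tz":25,"yaw":1,"grip":40},{"tx":44,"ty":-12,"tz":50,"yaw":1,"grip":40},{"tx":66,"ty":-18,"tz":75,"yaw":2,"grip":40},{"tx":88,"ty":-24,"tz":100,"yaw":3,"grip":40},{"tx":110,"ty":-31,"tz":124,"yaw":3,"grip":40}]'
python3 - <<'E'
from h import *
w=grab("wrist"); a=grab("scene")
save("w1.png",np.vstack([w["pixels"][::2,::2],a["pixels"][100:300,250:570]]))
from fit import circ
c=cloud(w);m=(abs(c[...,0]-.418)<.07)&(abs(c[...,1]+.287)<.07)&(c[...,2]>.024)&(c[...,2]<.04)
P=c[m];print(len(P),P.min(0),P.max(0),circ(P[:,:2],0,0) if len(P) else '')
plan([(376,-337,8,50)],step=25)
E
```

```text
clock: 1.03
position: [0.3594, -0.3802, 0.1094]
orientation: [0.0, 0.901, 0.433, 0.0]
contact_force: [-0.4, -0.9, 0.6]
grip_width: 0.428
grasp_force: 0.0
13662 [ 0.3757725  -0.33695919  0.02420005] [ 0.46370355 -0.24882229  0.03595332] (array([ 0.41931934, -0.29257397]), 0.044385887145996096)
start [ 357.5 -376.   105.1   51.6]
[{"tx":8,"ty":-2,"tz":19,"yaw":0},{"tx":17,"ty":-4,"tz":39,"yaw":1},{"tx":25,"ty":-6,"tz":58,"yaw":1},{"tx":34,"ty":-8,"tz":78,"yaw":1},{"tx":42,"ty":-10,"tz":97,"yaw":2}]
end [ 375.7 -336.9    8.1   49.6]
```

View pics/w1.png

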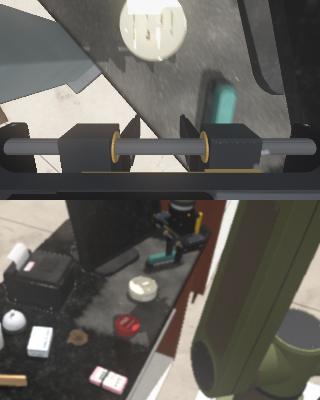

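The wrist view (top half) shows the pot squarely ahead of the fingers at (153,25). The gripper body's long side lies along the finger line. I descend and start pushing.

```bash
python3 -m jog '[{"tx":5,"ty":-2,"tz":19,"yaw":0,"grip":40},{"tx":10,"ty":-4,"tz":39,"yaw":1,"grip":40},{"tx":18,"ty":-6,"tz":58,"yaw":1,"grip":40},{"tx":29,"ty":-8,"tz":78,"yaw":1,"grip":40},{"tx":40,"ty":-10,"tz":97,"yaw":2,"grip":40}]'
python3 -m jog '[{"tx":0,"ty":0,"tz":0,"yaw":0,"grip":40}]'
python3 - <<'E'
from h import *
plan([(419,-290,8,50),(470,-227,8,50),(497,-175,8,65),(498,-105,8,80),(492,-30,8,88),(482,50,8,95),(474,120,8,95),(464,200,8,92)],pot=True)
E
```

```text
clock: 1.55
position: [0.377, -0.3453, 0.014]
orientation: [0.001, 0.909, 0.417, 0.0]
contact_force: [-0.0, -0.0, -0.4]
grip_width: 0.415
grasp_force: 0.0
clock: 1.63
position: [0.3749, -0.3417, 0.0106]
orientation: [-0.003, 0.908, 0.418, -0.001]
contact_force: [-0.7, 0.4, 0.9]
grip_width: 0.42
grasp_force: 0.0
start [ 374.9 -341.7   10.6   49.4]
[{"tx":9,"ty":0,"tz":1,"yaw":0},{"tx":18,"ty":0,"tz":3,"yaw":-1},{"tx":29,"ty":0,"tz":3,"yaw":-1},{"tx":41,"ty":0,"tz":3,"yaw":-1},{"tx":53,"ty":-1,"tz":3,"yaw":-1}]
[{"tx":11,"ty":0,"tz":0,"yaw":0},{"tx":23,"ty":0,"tz":0,"yaw":0},{"tx":34,"ty":0,"tz":0,"yaw":0},{"tx":46,"ty":0,"tz":0,"yaw":0},{"tx":58,"ty":0,"tz":0,"yaw":-3}]
[{"tx":11,"ty":1,"tz":0,"yaw":-3},{"tx":23,"ty":2,"tz":0,"yaw":-6},{"tx":35,"ty":2,"tz":0,"yaw":-9},{"tx":47,"ty":3,"tz":0,"yaw":-12},{"tx":57,"ty":-2,"tz":0,"yaw":-14}]
[{"tx":11,"ty":-2,"tz":0,"yaw":-3},{"tx":22,"ty":-4,"tz":0,"yaw":-5},{"tx":33,"ty":-6,"tz":0,"yaw":-8},{"tx":44,"ty":-8,"tz":0,"yaw":-10},{"tx":55,"ty":-11,"tz":0,"yaw":-13}]
[{"tx":10,"ty":-1,"tz":0,"yaw":-1},{"tx":21,"ty":-3,"tz":0,"yaw":-2},{"tx":31
[... 163 characters left out ...]
{"tx":33,"ty":-3,"tz":0,"yaw":-4},{"tx":44,"ty":-4,"tz":0,"yaw":-5},{"tx":56,"ty":-6,"tz":0,"yaw":-6}]
[{"tx":11,"ty":0,"tz":0,"yaw":-1},{"tx":22,"ty":0,"tz":0,"yaw":-2},{"tx":34,"ty":0,"tz":0,"yaw":-3},{"tx":45,"ty":-1,"tz":0,"yaw":-4},{"tx":57,"ty":-2,"tz":0,"yaw":-4}]
[{"tx":12,"ty":0,"tz":0,"yaw":0},{"tx":24,"ty":0,"tz":0,"yaw":0},{"tx":35,"ty":0,"tz":0,"yaw":0},{"tx":47,"ty":-1,"tz":0,"yaw":0},{"tx":59,"ty":-1,"tz":0,"yaw":0}]
[{"tx":11,"ty":-1,"tz":0,"yaw":1},{"tx":23,"ty":-1,"tz":0,"yaw":1},{"tx":34,"ty":-2,"tz":0,"yaw":2},{"tx":46,"ty":-3,"tz":0,"yaw":2},{"tx":57,"ty":-3,"tz":0,"yaw":3}]
[{"tx":12,"ty":-2,"tz":0,"yaw":0},{"tx":23,"ty":-3,"tz":0,"yaw":0}]
end [465.8 149.7   7.6  92.4]
```

```bash
python3 -m jog '[{"tx":9,"ty":0,"tz":0,"yaw":0,"grip":40},{"tx":18,"ty":0,"tz":0,"yaw":-1,"grip":40},{"tx":29,"ty":0,"tz":0,"yaw":-1,"grip":40},{"tx":41,"ty":0,"tz":0,"yaw":-1,"grip":40},{"tx":53,"ty":-1,"tz":0,"yaw":-1,"grip":40}]'
cat >> h.py <<'E'
def look(cam="scene"):
    from fit import circ
    o=observe(); P,f=potc(cam); 
    q=o["orientation"];X=Rotation.from_quat([q[1],q[2],q[3],q[0]]).as_matrix()[:,0]
    p=np.array(o["position"][:2]); e=p+.05*X[:2]
    m=np.linalg.norm(P[:,:2]-e,axis=1)<.07; P=P[m]
    print("n",len(P),"pot mm",(np.array(circ(P[:,:2],0,0)[0])*1000).round(1),"R",round(circ(P[:,:2],0,0)[1]*1000,1),"expected",(e*1000).round(1),"F",np.round(o["contact_force"],1),"z",round(o["position"][2]*1000,1))
    return f
E
python3 - <<'E'
from h import *
look();look("wrist")
E
```

```text
clock: 2.05
position: [0.4118, -0.3038, 0.0154]
orientation: [0.002, 0.905, 0.426, 0.0]
contact_force: [-0.9, -3.6, 3.2]
grip_width: 0.417
grasp_force: 1.7
n 433 pot mm [ 444.4 -261.7] R 48.0 expected [ 443.7 -265.3] F [-0.9 -3.6  3.2] z 15.4
n 31479 pot mm [ 445.1 -263.3] R 45.4 expected [ 444.4 -263.3] F [1.8 1.7 0.9] z 15.0
```

```bash
python3 -m jog '[{"tx":11,"ty":0,"tz":2,"yaw":0,"grip":40},{"tx":23,"ty":0,"tz":4,"yaw":0,"grip":40},{"tx":34,"ty":0,"tz":6,"yaw":0,"grip":40},{"tx":46,"ty":0,"tz":6,"yaw":0,"grip":40},{"tx":58,"ty":0,"tz":6,"yaw":-3,"grip":40}]'
python3 - <<'E'
from h import *
look();look("wrist")
plan([(497,-175,8,65),(498,-105,8,80),(492,-30,8,88),(482,50,8,95)],pot=True)
E
```

```text
clock: 2.57
position: [0.448, -0.2587, 0.0082]
orientation: [0.001, 0.893, 0.449, 0.0]
contact_force: [-1.1, -2.8, 1.8]
grip_width: 0.419
grasp_force: 2.2
n 456 pot mm [ 475.4 -216.6] R 47.1 expected [ 477.8 -218.6] F [-1.1 -2.8  1.8] z 8.2
n 34457 pot mm [ 478.9 -216.6] R 45.6 expected [ 478.5 -216.7] F [0.4 1.1 0.2] z 8.1
start [ 448.  -257.2    7.6   53.5]
[{"tx":12,"ty":0,"tz":0,"yaw":-3},{"tx":23,"ty":0,"tz":0,"yaw":-6},{"tx":35,"ty":0,"tz":0,"yaw":-9},{"tx":46,"ty":0,"tz":0,"yaw":-12},{"tx":56,"ty":-4,"tz":0,"yaw":-14}]
[{"tx":11,"ty":-2,"tz":0,"yaw":-3},{"tx":22,"ty":-5,"tz":0,"yaw":-5},{"tx":34,"ty":-7,"tz":0,"yaw":-8},{"tx":45,"ty":-9,"tz":0,"yaw":-10},{"tx":56,"ty":-11,"tz":0,"yaw":-13}]
[{"tx":10,"ty":-2,"tz":0,"yaw":-1},{"tx":21,"ty":-3,"tz":0,"yaw":-2},{"tx":31,"ty":-5,"tz":0,"yaw":-3},{"tx":42,"ty":-7,"tz":0,"yaw":-4},{"tx":52,"ty":-8,"tz":0,"yaw":-5}]
[{"tx":11,"ty":-1,"tz":0,"yaw":-1},{"tx":21,"ty":-2,"tz":0,"yaw":-3},{"tx":33,"ty":-3,"tz":0,"yaw":-4},{"tx":44,"ty":-5,"tz":0,"yaw":-5},{"tx":55,"ty":-6,"tz":0,"yaw":-6}]
[{"tx":12,"ty":0,"tz":0,"yaw":-1},{"tx":23,"ty":0,"tz":0,"yaw":-2},{"tx":35,"ty":-1,"tz":0,"yaw":-3},{"tx":46,"ty":-1,"tz":0,"yaw":-4}]
end [486.4   0.    7.6  95.5]
```

```bash
python3 -m jog '[{"tx":12,"ty":0,"tz":0,"yaw":-3,"grip":40},{"tx":23,"ty":0,"tz":0,"yaw":-6,"grip":40},{"tx":35,"ty":0,"tz":0,"yaw":-9,"grip":40},{"tx":46,"ty":0,"tz":0,"yaw":-12,"grip":40},{"tx":56,"ty":-4,"tz":0,"yaw":-14,"grip":40}]'
python3 - <<'E'
from h import *
look();f=look("wrist")
c=cloud(grab("scene")); 
P=c[(c[...,1]>-.17)&(c[...,1]<-.06)&(c[...,0]>.57)&(c[...,0]<.7)&(c[...,2]>.05)&(c[...,2]<.16)];print("printer",np.percentile(P[:,0],[1,5,20]),len(P))
plan([(498,-105,8,80),(492,-30,8,88),(482,50,8,95)],pot=True)
E
```

```text
clock: 3.08
position: [0.4772, -0.2111, 0.0074]
orientation: [-0.0, 0.832, 0.555, -0.0]
contact_force: [0.1, -2.4, 0.9]
grip_width: 0.418
grasp_force: 1.1
n 490 pot mm [ 496.3 -162.6] R 46.4 expected [ 496.4 -165. ] F [ 0.1 -2.4  0.9] z 7.4
n 34854 pot mm [ 496.9 -163.3] R 45.7 expected [ 496.4 -163. ] F [-0.  1.  0.] z 7.1
printer [0.60182506 0.60434873 0.61240552] 1422
start [ 476.9 -210.2    7.1   67.4]
[{"tx":11,"ty":-2,"tz":0,"yaw":-3},{"tx":23,"ty":-4,"tz":0,"yaw":-5},{"tx":34,"ty":-6,"tz":-1,"yaw":-8},{"tx":45,"ty":-8,"tz":-1,"yaw":-10},{"tx":56,"ty":-10,"tz":-1,"yaw":-13}]
[{"tx":11,"ty":-2,"tz":0,"yaw":-1},{"tx":21,"ty":-3,"tz":0,"yaw":-2},{"tx":32,"ty":-5,"tz":0,"yaw":-3},{"tx":42,"ty":-7,"tz":0,"yaw":-4},{"tx":53,"ty":-8,"tz":0,"yaw":-5}]
[{"tx":10,"ty":-1,"tz":0,"yaw":-2},{"tx":21,"ty":-2,"tz":0,"yaw":-3},{"tx":32,"ty":-3,"tz":0,"yaw":-4},{"tx":44,"ty":-5,"tz":0,"yaw":-5},{"tx":55,"ty":-6,"tz":0,"yaw":-6}]
[{"tx":12,"ty":0,"tz":0,"yaw":-1},{"tx":23,"ty":-1,"tz":0,"yaw":-2},{"tx":35,"ty":-1,"tz":0,"yaw":-3},{"tx":46,"ty":-1,"tz":0,"yaw":-4}]
end [4.866e+02 2.000e-01 8.100e+00 9.540e+01]
```

```bash
python3 -m jog '[{"tx":11,"ty":-2,"tz":0,"yaw":-3,"grip":40},{"tx":23,"ty":-4,"tz":0,"yaw":-5,"grip":40},{"tx":34,"ty":-6,"tz":0,"yaw":-8,"grip":40},{"tx":45,"ty":-8,"tz":0,"yaw":-10,"grip":40},{"tx":56,"ty":-10,"tz":0,"yaw":-13,"grip":40}]'
python3 -m jog '[{"tx":11,"ty":-2,"tz":0,"yaw":-1,"grip":40},{"tx":21,"ty":-3,"tz":0,"yaw":-2,"grip":40},{"tx":32,"ty":-5,"tz":0,"yaw":-3,"grip":40},{"tx":42,"ty":-7,"tz":0,"yaw":-4,"grip":40},{"tx":53,"ty":-8,"tz":0,"yaw":-5,"grip":40}]'
python3 - <<'E'
from h import *
from fit import sel,circ
look();f=look("wrist")
c=cloud(f)
P=sel(c,.53,.66,-.01,.12,.022,.038);print("carton",len(P),P.min(0))
P=sel(c,.3,.43,.04,.13,.008,.022);print("tags",len(P),P.max(0) if len(P) else 0)
plan([(482,50,8,95),(474,120,8,95),(464,200,8,90)],pot=True)
E
```

```text
clock: 3.65
position: [0.4895, -0.1549, 0.0075]
orientation: [-0.0, 0.763, 0.646, -0.0]
contact_force: [-0.5, -1.4, 0.0]
grip_width: 0.421
grasp_force: 0.6
clock: 4.07
position: [0.4902, -0.101, 0.0075]
orientation: [-0.0, 0.735, 0.679, -0.0]
contact_force: [-0.2, -0.8, -1.1]
grip_width: 0.423
grasp_force: 0.6
n 570 pot mm [495.6 -49.8] R 48.3 expected [494.2 -51.2] F [-0.2 -0.8 -1.1] z 7.5
n 34701 pot mm [496.1 -49.8] R 46.3 expected [494.1 -49.6] F [-1.   0.8 -1.2] z 7.4
carton 1 [0.58143108 0.00668678 0.02297455]
tags 0 0
start [ 490.3 -100.3    7.5   85.5]
[{"tx":11,"ty":-1,"tz":0,"yaw":-1},{"tx":22,"ty":-3,"tz":0,"yaw":-2},{"tx":33,"ty":-4,"tz":0,"yaw":-3},{"tx":44,"ty":-5,"tz":0,"yaw":-4},{"tx":55,"ty":-7,"tz":0,"yaw":-5}]
[{"tx":12,"ty":0,"tz":0,"yaw":-1},{"tx":23,"ty":0,"tz":0,"yaw":-2},{"tx":34,"ty":-1,"tz":0,"yaw":-3},{"tx":45,"ty":-1,"tz":0,"yaw":-4},{"tx":57,"ty":-2,"tz":0,"yaw":-4}]
[{"tx":12,"ty":-1,"tz":0,"yaw":0},{"tx":23,"ty":-1,"tz":0,"yaw":0},{"tx":35,"ty":-1,"tz":0,"yaw":0},{"tx":47,"ty":-2,"tz":0,"yaw":0},{"tx":58,"ty":-2,"tz":0,"yaw":0}]
[{"tx":12,"ty":-1,"tz":0,"yaw":0},{"tx":24,"ty":-2,"tz":0,"yaw":1},{"tx":35,"ty":-4,"tz":0,"yaw":2},{"tx":47,"ty":-5,"tz":0,"yaw":2},{"tx":58,"ty":-6,"tz":0,"yaw":3}]
[{"tx":12,"ty":-2,"tz":0,"yaw":1},{"tx":23,"ty":-3,"tz":0,"yaw":2}]
end [464.5 150.    7.5  89.5]
```

```bash
python3 -m jog '[{"tx":11,"ty":-1,"tz":0,"yaw":-1,"grip":40},{"tx":22,"ty":-3,"tz":0,"yaw":-2,"grip":40},{"tx":33,"ty":-4,"tz":0,"yaw":-3,"grip":40},{"tx":44,"ty":-5,"tz":0,"yaw":-4,"grip":40},{"tx":55,"ty":-7,"tz":0,"yaw":-5,"grip":40}]'
python3 -m jog '[{"tx":12,"ty":0,"tz":0,"yaw":-1,"grip":40},{"tx":23,"ty":0,"tz":0,"yaw":-2,"grip":40},{"tx":34,"ty":-1,"tz":0,"yaw":-3,"grip":40},{"tx":45,"ty":-1,"tz":0,"yaw":-4,"grip":40},{"tx":57,"ty":-2,"tz":0,"yaw":-4,"grip":40}]'
python3 - <<'E'
from h import *
f=look("wrist")
plan([(474,120,8,95),(464,200,8,90)],pot=True)
E
```

```text
clock: 4.58
position: [0.4882, -0.0456, 0.0078]
orientation: [0.0, 0.704, 0.71, 0.0]
contact_force: [0.5, -1.2, 0.7]
grip_width: 0.42
grasp_force: 0.9
clock: 5.0
position: [0.4857, 0.0114, 0.0078]
orientation: [0.0, 0.679, 0.734, 0.0]
contact_force: [-0.3, -2.0, 1.3]
grip_width: 0.419
grasp_force: 1.1
n 33064 pot mm [482.5  61.8] R 44.1 expected [481.8  61.3] F [-0.3 -2.   1.3] z 7.8
start [485.1  13.1   7.5  94.4]
[{"tx":11,"ty":0,"tz":0,"yaw":0},{"tx":23,"ty":-1,"tz":0,"yaw":0},{"tx":34,"ty":-1,"tz":0,"yaw":0},{"tx":46,"ty":-2,"tz":0,"yaw":0},{"tx":57,"ty":-2,"tz":0,"yaw":-1}]
[{"tx":12,"ty":-1,"tz":0,"yaw":1},{"tx":24,"ty":-2,"tz":0,"yaw":2},{"tx":35,"ty":-3,"tz":0,"yaw":3},{"tx":47,"ty":-4,"tz":0,"yaw":3},{"tx":58,"ty":-5,"tz":0,"yaw":4}]
[{"tx":12,"ty":-2,"tz":0,"yaw":1},{"tx":23,"ty":-4,"tz":0,"yaw":1}]
end [463.7 150.    7.5  90.4]
```

```bash
python3 -m jog '[{"tx":11,"ty":0,"tz":0,"yaw":0,"grip":40},{"tx":23,"ty":-1,"tz":0,"yaw":0,"grip":40},{"tx":34,"ty":-1,"tz":0,"yaw":0,"grip":40},{"tx":46,"ty":-2,"tz":0,"yaw":0,"grip":40},{"tx":57,"ty":-2,"tz":0,"yaw":-1,"grip":40}]'
python3 -m jog '[{"tx":12,"ty":-1,"tz":0,"yaw":1,"grip":40},{"tx":24,"ty":-2,"tz":0,"yaw":2,"grip":40},{"tx":35,"ty":-3,"tz":0,"yaw":3,"grip":40},{"tx":47,"ty":-4,"tz":0,"yaw":3,"grip":40},{"tx":58,"ty":-5,"tz":0,"yaw":4,"grip":40}]'
python3 -m jog '[{"tx":12,"ty":-2,"tz":0,"yaw":1,"grip":40},{"tx":26,"ty":-4,"tz":0,"yaw":1,"grip":40},{"tx":33,"ty":-4,"tz":0,"yaw":1,"grip":40},{"tx":33,"ty":-4,"tz":0,"yaw":1,"grip":40}]'
python3 - <<'E'
from h import *
look();f=look("wrist")
E
```

```text
clock: 5.47
position: [0.4788, 0.0682, 0.0075]
orientation: [-0.0, 0.673, 0.74, -0.0]
contact_force: [0.2, -2.2, 0.1]
grip_width: 0.421
grasp_force: 0.8
clock: 5.88
position: [0.4683, 0.1256, 0.0075]
orientation: [-0.0, 0.698, 0.716, -0.0]
contact_force: [-0.8, -1.3, -0.5]
grip_width: 0.424
grasp_force: 0.8
clock: 6.22
position: [0.4638, 0.1588, 0.0077]
orientation: [-0.0, 0.704, 0.71, 0.0]
contact_force: [0.2, 0.2, 0.2]
grip_width: 0.424
grasp_force: 0.0
n 888 pot mm [461.4 212.8] R 45.0 expected [463.3 208.8] F [0.2 0.2 0.2] z 7.7
n 34733 pot mm [463.6 208.9] R 45.8 expected [463.5 208.2] F [-0.6 -0.4  0.5] z 7.7
```

Run:
```python
from h import *
plan([(464,125,8,85),(423,135,8,60),(396,165,8,33)],step=30)
plan([(463,209,8,33),(500,233,8,32),(526,250,8,28),(580,276,8,25.5)],start=(396,165,8,33),pot=True)
```

```text
start [464.  157.7   7.6  90.5]
[{"tx":-16,"ty":0,"tz":0,"yaw":3},{"tx":-33,"ty":0,"tz":0,"yaw":5},{"tx":-30,"ty":-10,"tz":0,"yaw":12},{"tx":-28,"ty":-21,"tz":0,"yaw":18},{"tx":-25,"ty":-31,"tz":0,"yaw":24}]
[{"tx":-2,"ty":-10,"tz":0,"yaw":6},{"tx":2,"ty":-18,"tz":0,"yaw":12},{"tx":5,"ty":-25,"tz":0,"yaw":17},{"tx":8,"ty":-32,"tz":0,"yaw":23},{"tx":12,"ty":-40,"tz":0,"yaw":28}]
[{"tx":-1,"ty":-8,"tz":0,"yaw":5}]
end [395.5 165.    7.6  33.5]
start [396. 165.   8.  33.]
[{"tx":10,"ty":0,"tz":0,"yaw":0},{"tx":20,"ty":0,"tz":0,"yaw":0},{"tx":30,"ty":0,"tz":0,"yaw":0},{"tx":41,"ty":-1,"tz":0,"yaw":0},{"tx":52,"ty":-1,"tz":0,"yaw":0}]
[{"tx":11,"ty":0,"tz":0,"yaw":1},{"tx":22,"ty":0,"tz":0,"yaw":1},{"tx":33,"ty":-1,"tz":0,"yaw":2},{"tx":43,"ty":-3,"tz":0,"yaw":4},{"tx":54,"ty":-4,"tz":0,"yaw":5}]
[{"tx":12,"ty":0,"tz":0,"yaw":0},{"tx":24,"ty":0,"tz":0,"yaw":1},{"tx":35,"ty":0,"tz":0,"yaw":2},{"tx":47,"ty":0,"tz":0,"yaw":2},{"tx":59,"ty":0,"tz":0,"yaw":2}]
end [534.3 254.6   8.   26. ]
```

```bash
python3 -m jog '[{"tx":-16,"ty":0,"tz":0,"yaw":3,"grip":40},{"tx":-33,"ty":0,"tz":0,"yaw":5,"grip":40},{"tx":-30,"ty":-10,"tz":0,"yaw":12,"grip":40},{"tx":-28,"ty":-21,"tz":0,"yaw":18,"grip":40},{"tx":-25,"ty":-31,"tz":0,"yaw":24,"grip":40}]'
python3 -m jog '[{"tx":-2,"ty":-10,"tz":0,"yaw":6,"grip":40},{"tx":2,"ty":-18,"tz":0,"yaw":12,"grip":40},{"tx":5,"ty":-25,"tz":0,"yaw":17,"grip":40},{"tx":8,"ty":-32,"tz":0,"yaw":23,"grip":40},{"tx":12,"ty":-40,"tz":0,"yaw":28,"grip":40}]'
python3 -m jog '[{"tx":-1,"ty":-8,"tz":0,"yaw":5,"grip":40},{"tx":-1,"ty":-8,"tz":0,"yaw":5,"grip":40}]'
python3 - <<'E'
from h import *
look();f=look("wrist");save("w2.png",f["pixels"])
plan([(463,209,8,33),(500,233,8,32),(526,250,8,28),(580,276,8,25.5)],pot=True)
E
```

```text
clock: 6.73
position: [0.4329, 0.1312, 0.0076]
orientation: [-0.0, 0.839, 0.545, -0.0]
contact_force: [0.3, 0.3, 0.0]
grip_width: 0.416
grasp_force: 0.0
clock: 7.15
position: [0.4013, 0.1588, 0.0077]
orientation: [-0.0, 0.945, 0.326, 0.0]
contact_force: [-0.8, -0.1, 0.4]
grip_width: 0.421
grasp_force: 0.0
clock: 7.32
position: [0.3949, 0.1648, 0.0075]
orientation: [-0.0, 0.958, 0.287, -0.0]
contact_force: [-0.6, -0.7, -0.3]
grip_width: 0.418
grasp_force: 0.0
n 843 pot mm [461.3 212.9] R 45.2 expected [436.7 192.3] F [-0.6 -0.7 -0.3] z 7.5
n 34391 pot mm [463.8 210.8] R 44.1 expected [437.1 192.2] F [-0.4  0.6  0.1] z 7.6
start [395.8 164.4   7.7  33.5]
[{"tx":10,"ty":0,"tz":0,"yaw":0},{"tx":20,"ty":0,"tz":0,"yaw":0},{"tx":31,"ty":0,"tz":0,"yaw":1},{"tx":42,"ty":-1,"tz":0,"yaw":1},{"tx":53,"ty":-1,"tz":0,"yaw":1}]
[{"tx":11,"ty":0,"tz":0,"yaw":0},{"tx":22,"ty":0,"tz":0,"yaw":1},{"tx":32,"ty":-2,"tz":0,"yaw":2},{"tx":43,"ty":-3,"tz":0,"yaw":3},{"tx":53,"ty":-4,"tz":0,"yaw":5}]
[{"tx":12,"ty":0,"tz":0,"yaw":0},{"tx":24,"ty":0,"tz":0,"yaw":1},{"tx":36,"ty":0,"tz":0,"yaw":1},{"tx":48,"ty":0,"tz":0,"yaw":2},{"tx":60,"ty":0,"tz":0,"yaw":2}]
end [535.2 254.1   7.7  25.5]
```

View pics/w2.png

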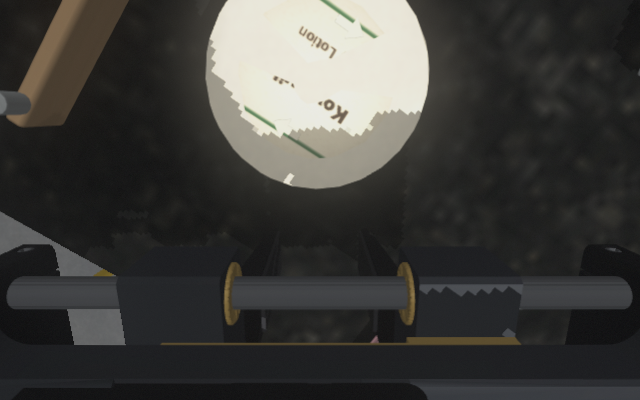

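The pot sits centred ahead of the fingers at (318,75), and the gate end is visible at left (40,120). I push it to the mouth.

```bash
python3 -m jog '[{"tx":10,"ty":0,"tz":0,"yaw":0,"grip":40},{"tx":20,"ty":0,"tz":0,"yaw":0,"grip":40},{"tx":31,"ty":0,"tz":0,"yaw":1,"grip":40},{"tx":42,"ty":-1,"tz":0,"yaw":1,"grip":40},{"tx":53,"ty":-1,"tz":0,"yaw":1,"grip":40}]'
python3 -m jog '[{"tx":11,"ty":0,"tz":0,"yaw":0,"grip":40},{"tx":22,"ty":0,"tz":0,"yaw":1,"grip":40},{"tx":27,"ty":-1,"tz":0,"yaw":2,"grip":40},{"tx":27,"ty":-1,"tz":0,"yaw":2,"grip":40}]'
python3 - <<'E'
from h import *
f=look("wrist");c=cloud(f);p=f["pixels"].astype(int)
m=(p[...,0]>p[...,2]+25)&(c[...,2]>.029)&(c[...,2]<.039)
Q=c[m]
# wall coordinates in nominal bay frame
t=np.radians(25.5);R=np.array([[np.cos(t),-np.sin(t)],[np.sin(t),np.cos(t)]])
q=(Q[:,:2]*1000-[579,275.5])@R
for s in(1,-1):
    w=q[(abs(s*q[:,1]-60)<14)&(q[:,0]<40)&(q[:,0]>-75)]
    if len(w)>20: print(s,len(w),"inner/outer",np.percentile(w[:,1],[2,50,98]).round(1),"front x",w[:,0].min().round(1), "slope",np.polyfit(w[:,0],w[:,1],1))
b=q[(abs(q[:,1])<50)&(abs(q[:,0]-57)<15)]
if len(b): print("back",len(b),np.percentile(b[:,0],[2,50,98]))
plan([(526,250,8,28),(580,276,8,25.5)],pot=True)
E
```

```text
clock: 7.83
position: [0.4401, 0.1949, 0.0075]
orientation: [0.0, 0.96, 0.279, -0.001]
contact_force: [-3.0, -2.5, 3.8]
grip_width: 0.424
grasp_force: 2.1
clock: 8.17
position: [0.4633, 0.211, 0.0079]
orientation: [-0.0, 0.965, 0.262, 0.001]
contact_force: [0.1, 0.4, 0.7]
grip_width: 0.424
grasp_force: 0.0
n 33929 pot mm [505.3 248.5] R 55.4 expected [506.4 236.2] F [0.1 0.4 0.7] z 7.9
1 2345 inner/outer [52.4 56.3 66.1] front x -75.0 slope [-0.17202927 48.85444438]
-1 2914 inner/outer [-66.4 -61.7 -58.9] front x -60.8 slope [ 1.26219471e-03 -6.19306140e+01]
start [462.5 210.6   7.7  30.4]
[{"tx":8,"ty":-1,"tz":0,"yaw":1},{"tx":16,"ty":-3,"tz":0,"yaw":2},{"tx":25,"ty":-4,"tz":0,"yaw":2},{"tx":37,"ty":-3,"tz":0,"yaw":3},{"tx":49,"ty":-3,"tz":0,"yaw":3}]
[{"tx":12,"ty":0,"tz":0,"yaw":1},{"tx":24,"ty":0,"tz":0,"yaw":1},{"tx":36,"ty":0,"tz":0,"yaw":2}]
end [535.2 254.5   7.7  25.4]
```

```bash
python3 -m jog '[{"tx":8,"ty":-1,"tz":0,"yaw":1,"grip":40},{"tx":16,"ty":-2,"tz":0,"yaw":2,"grip":40},{"tx":25,"ty":-2,"tz":0,"yaw":3,"grip":40},{"tx":37,"ty":-1,"tz":0,"yaw":4,"grip":40},{"tx":49,"ty":0,"tz":0,"yaw":5,"grip":40}]'
python3 -m jog '[{"tx":12,"ty":0,"tz":0,"yaw":0,"grip":40},{"tx":24,"ty":0,"tz":0,"yaw":0,"grip":40},{"tx":33,"ty":0,"tz":0,"yaw":0,"grip":40},{"tx":33,"ty":0,"tz":0,"yaw":0,"grip":40}]'
python3 - <<'E'
from h import *
o=observe();q=o["orientation"];X=Rotation.from_quat([q[1],q[2],q[3],q[0]]).as_matrix()[:,0]
e=np.array(o["position"][:2])*1000+50*X[:2]
t=np.radians(25.5);R=np.array([[np.cos(t),-np.sin(t)],[np.sin(t),np.cos(t)]])
print("pot expected in bay",(e-[580,273.7])@R,"tcp",o["position"],"th",np.degrees(np.arctan2(X[1],X[0])))
E
```

```text
clock: 8.63
position: [0.5045, 0.2353, 0.0075]
orientation: [-0.0, 0.976, 0.219, 0.0]
contact_force: [-1.0, 0.3, -0.9]
grip_width: 0.421
grasp_force: 0.6
clock: 8.97
position: [0.5359, 0.2499, 0.0081]
orientation: [-0.0, 0.976, 0.219, 0.001]
contact_force: [0.1, 0.2, 0.4]
grip_width: 0.419
grasp_force: 0.0
pot expected in bay [-0.00261847 -2.59694284] tcp [0.53593372 0.24994055 0.00814938] th 25.359007431258547
```

```bash
python3 -m jog '[{"tx":-15,"ty":0,"tz":0,"yaw":0,"grip":40},{"tx":-40,"ty":0,"tz":0,"yaw":0,"grip":40},{"tx":-70,"ty":0,"tz":0,"yaw":0,"grip":40},{"tx":-100,"ty":0,"tz":-5,"yaw":0,"grip":40},{"tx":-120,"ty":0,"tz":-30,"yaw":0,"grip":20}]'
python3 -m jog '[{"tx":0,"ty":0,"tz":-35,"yaw":0,"grip":0},{"tx":0,"ty":0,"tz":-70,"yaw":0,"grip":0},{"tx":0,"ty":0,"tz":-70,"yaw":0,"grip":0}]'
python3 - <<'E'
from h import *
from fit import sel
f=grab("wrist");save("w3.png",f["pixels"])
H=np.array([499.5,303.0])
def T(phi,r,off):
    a=np.radians(-64.5-phi);u=np.array([np.cos(a),np.sin(a)]);n=np.array([u[1],-u[0]]);return H+r*u+n*off
W=[(430,345,105,60),(*T(118,85,38),12,60)]
plan(W,step=32)
arc=[(*T(p,85,18),12,60) for p in range(112,-1,-8)]
plan(arc+[(*T(0,85,17),12,60)],start=W[-1],step=17)
print(arc[0],arc[-1])
c=cloud(f);g=sel(c,.36,.49,.25,.36,.022,.034);print("gate",len(g),np.polyfit(g[:,0],g[:,1],1) if len(g)>50 else '')
s=cloud(grab("side"));P=sel(s,.25,.52,.36,.6,.05,.4);print("tall",len(P),P.min(0),P.max(0)) if len(P) else print("none")
E
```

```text
clock: 9.38
position: [0.4194, 0.1954, 0.0334]
orientation: [0.0, 0.976, 0.22, -0.005]
contact_force: [0.3, -1.0, -0.4]
grip_width: 0.389
grasp_force: 0.0
clock: 9.63
position: [0.4298, 0.1988, 0.1152]
orientation: [-0.001, 0.976, 0.219, 0.007]
contact_force: [1.8, 0.5, -0.2]
grip_width: 0.199
grasp_force: 0.0
start [428.5 198.4 112.4  25.4]
[{"tx":11,"ty":-22,"tz":1,"yaw":-6},{"tx":21,"ty":-44,"tz":2,"yaw":-12},{"tx":32,"ty":-66,"tz":4,"yaw":-17},{"tx":43,"ty":-88,"tz":5,"yaw":-23},{"tx":53,"ty":-110,"tz":6,"yaw":-29}]
[{"tx":20,"ty":-14,"tz":1,"yaw":-6},{"tx":18,"ty":-17,"tz":32,"yaw":-6},{"tx":15,"ty":-21,"tz":63,"yaw":-6},{"tx":12,"ty":-25,"tz":94,"yaw":-6}]
end [416.  344.9  12.4  60.4]
start [416.2 344.7  12.   60. ]
[{"tx":-13,"ty":6,"tz":0,"yaw":0},{"tx":-26,"ty":12,"tz":0,"yaw":0},{"tx":-37,"ty":17,"tz":0,"yaw":0},{"tx":-47,"ty":24,"tz":0,"yaw":0},{"tx":-56,"ty":32,"tz":0,"yaw":0}]
[{"tx":-8,"ty":9,"tz":0,"yaw":0},{"tx":-15,"ty":20,"tz":0,"yaw":0},{"tx":-20,"ty":31,"tz":0,"yaw":0},{"tx":-23,"ty":42,"tz":0,"yaw":0},{"tx":-25,"ty":54,"tz":0,"yaw":0}]
[{"tx":0,"ty":12,"tz":0,"yaw":0},{"tx":1,"ty":24,"tz":0,"yaw":0},{"tx":5,"ty":36,"tz":0,"yaw":0},{"tx":10,"ty":47,"tz":0,"yaw":0},{"tx":16,"ty":57,"tz":0,"yaw":0}]
[{"tx":8,"ty":10,"tz":0,"yaw":0},{"tx":8,"ty":10,"tz":0,"yaw":0}]
end [520.2 218.8  12.   60. ]
(np.float64(413.5596684225138), np.float64(315.7773005111308), 12, 60) (np.float64(519.8469081104076), np.float64(218.53105108771254), 12, 60)
gate 1946 [-0.03202716  0.31671759]
tall 1054 [0.37398105 0.41689394 0.05001247] [0.51993466 0.59998934 0.08700932]
```

View pics/w3.png

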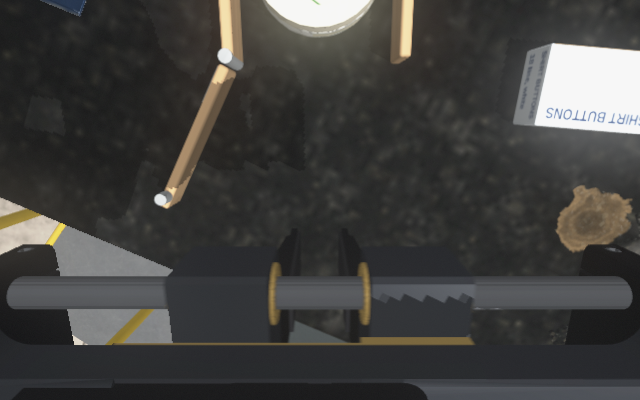

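The pot is inside the bay at (318,10), between the walls. The gate runs from its hinge at (229,58) to its end at (163,200), still open. Next I go over to the gate's outer side.

```bash
python3 -m jog '[{"tx":11,"ty":-22,"tz":1,"yaw":-6,"grip":0},{"tx":21,"ty":-44,"tz":2,"yaw":-12,"grip":0},{"tx":32,"ty":-66,"tz":4,"yaw":-17,"grip":0},{"tx":43,"ty":-88,"tz":5,"yaw":-23,"grip":0},{"tx":53,"ty":-110,"tz":6,"yaw":-29,"grip":0}]'
python3 -m jog '[{"tx":20,"ty":-14,"tz":1,"yaw":-6,"grip":0},{"tx":18,"ty":-17,"tz":31,"yaw":-6,"grip":0},{"tx":15,"ty":-21,"tz":61,"yaw":-6,"grip":0},{"tx":12,"ty":-25,"tz":91,"yaw":-6,"grip":0},{"tx":12,"ty":-25,"tz":91,"yaw":-6,"grip":0}]'
python3 -m jog '[{"tx":-13,"ty":6,"tz":0,"yaw":0,"grip":0},{"tx":-26,"ty":12,"tz":0,"yaw":0,"grip":0},{"tx":-37,"ty":17,"tz":0,"yaw":0,"grip":0},{"tx":-47,"ty":24,"tz":0,"yaw":0,"grip":0},{"tx":-56,"ty":32,"tz":0,"yaw":0,"grip":0}]'
python3 - <<'E'
from h import *
f=grab("wrist");a=grab("scene");save("w4.png",np.vstack([f["pixels"][::2,::2],a["pixels"][200:400,150:470]]))
E
```

```text
clock: 10.15
position: [0.4249, 0.3202, 0.0994]
orientation: [0.0, 0.888, 0.459, -0.002]
contact_force: [1.2, 0.0, 0.3]
grip_width: 0.003
grasp_force: 0.0
clock: 10.57
position: [0.406, 0.34, 0.0022]
orientation: [0.001, 0.864, 0.503, -0.008]
contact_force: [-2.3, -1.1, -1.4]
grip_width: 0.005
grasp_force: 0.0
clock: 10.98
position: [0.414, 0.2783, 0.0124]
orientation: [0.0, 0.865, 0.503, 0.002]
contact_force: [0.3, 0.1, 0.5]
grip_width: 0.006
grasp_force: 0.3
```

View pics/w4.png

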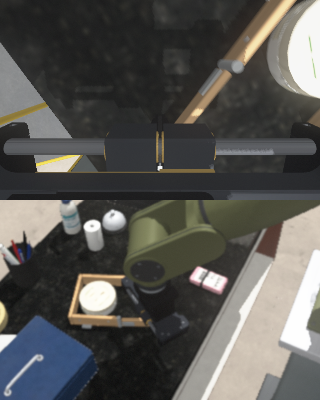

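The gate, from (228,68) to (185,120) in the top half, is now swinging ahead of the fingers. The pot stands inside the bay. I continue the arc.

```bash
python3 -m jog '[{"tx":-8,"ty":9,"tz":0,"yaw":0,"grip":0},{"tx":-15,"ty":20,"tz":0,"yaw":0,"grip":0},{"tx":-20,"ty":31,"tz":0,"yaw":0,"grip":0},{"tx":-23,"ty":42,"tz":0,"yaw":0,"grip":0},{"tx":-25,"ty":54,"tz":0,"yaw":0,"grip":0}]'
python3 -m jog '[{"tx":0,"ty":12,"tz":0,"yaw":0,"grip":0},{"tx":1,"ty":24,"tz":0,"yaw":0,"grip":0},{"tx":5,"ty":36,"tz":0,"yaw":0,"grip":0},{"tx":10,"ty":47,"tz":0,"yaw":0,"grip":0},{"tx":10,"ty":47,"tz":0,"yaw":0,"grip":0}]'
python3 - <<'E'
from h import *
H=np.array([499.5,302.0])
def T(phi,r,off):
    a=np.radians(-64.5-phi);u=np.array([np.cos(a),np.sin(a)]);n=np.array([u[1],-u[0]]);return H+r*u+n*off
plan([(*T(0,85,19),12,60),(*T(0,85,17),12,60)],step=8)
E
```

```text
clock: 11.5
position: [0.4481, 0.2302, 0.0107]
orientation: [-0.0, 0.864, 0.503, 0.0]
contact_force: [-1.0, 0.8, -0.2]
grip_width: 0.003
grasp_force: 0.4
clock: 11.92
position: [0.4962, 0.2163, 0.0111]
orientation: [0.0, 0.865, 0.502, 0.001]
contact_force: [-0.3, -0.5, 0.1]
grip_width: 0.005
grasp_force: 0.0
start [496.2 216.3  11.1  60.3]
[{"tx":4,"ty":6,"tz":0,"yaw":0},{"tx":8,"ty":13,"tz":-1,"yaw":0},{"tx":12,"ty":19,"tz":-1,"yaw":0},{"tx":14,"ty":21,"tz":-1,"yaw":0}]
end [521.3 218.   12.1  60.3]
```

```bash
python3 -m jog '[{"tx":4,"ty":6,"tz":0,"yaw":0,"grip":0},{"tx":8,"ty":13,"tz":0,"yaw":0,"grip":0},{"tx":12,"ty":18,"tz":0,"yaw":0,"grip":0},{"tx":12,"ty":18,"tz":0,"yaw":0,"grip":0}]'
python3 -m jog '[{"tx":2,"ty":2,"tz":0,"yaw":0,"grip":0},{"tx":2,"ty":2,"tz":0,"yaw":0,"grip":0}]'
python3 -m jog '[{"tx":1,"ty":1,"tz":0,"yaw":0,"grip":0},{"tx":1,"ty":1,"tz":0,"yaw":0,"grip":0}]'
```

```text
clock: 12.25
position: [0.5162, 0.2183, 0.0109]
orientation: [0.0, 0.864, 0.503, 0.001]
contact_force: [0.5, 0.1, 0.5]
grip_width: 0.003
grasp_force: 0.0
clock: 12.42
position: [0.5177, 0.2189, 0.0107]
orientation: [0.0, 0.864, 0.503, 0.0]
contact_force: [-0.2, 0.1, 0.0]
grip_width: 0.006
grasp_force: 0.0
clock: 12.58
position: [0.5187, 0.2192, 0.0106]
orientation: [-0.0, 0.864, 0.503, -0.0]
contact_force: [0.2, 0.1, -1.2]
grip_width: 0.005
grasp_force: 0.1
```

```bash
for i in 1; do python3 -m jog '[{"tx":2,"ty":2,"tz":0,"yaw":0,"grip":0},{"tx":2,"ty":2,"tz":0,"yaw":0,"grip":0}]'; done
python3 -m jog '[{"tx":1,"ty":1,"tz":0,"yaw":0,"grip":0},{"tx":1,"ty":1,"tz":0,"yaw":0,"grip":0}]'
python3 - <<'E'
from h import *
f=grab("wrist");a=grab("scene");b=grab("side");save("w5.png",np.vstack([f["pixels"][::2,::2],a["pixels"][220:420,180:500]]))
E
```

```text
clock: 12.75
position: [0.5194, 0.2195, 0.0103]
orientation: [-0.001, 0.864, 0.503, -0.003]
contact_force: [-6.8, -1.3, 6.2]
grip_width: 0.009
grasp_force: 3.8
clock: 12.92
position: [0.5196, 0.2195, 0.0102]
orientation: [-0.001, 0.864, 0.503, -0.004]
contact_force: [-10.7, -2.2, 8.4]
grip_width: 0.006
grasp_force: 5.8
```

View pics/w5.png

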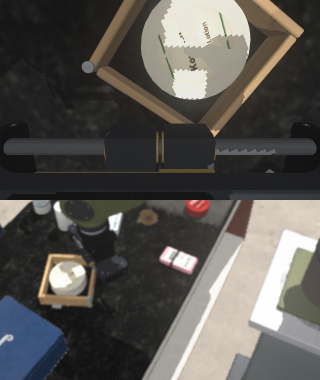

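The gate has met its hard stop (11 N), and the wrist view shows the bay closed with the pot inside at (195,45). I back away and verify.

```bash
python3 -m jog '[{"tx":-5,"ty":-3,"tz":0,"yaw":0,"grip":0},{"tx":-16,"ty":-11,"tz":0,"yaw":0,"grip":0},{"tx":-33,"ty":-23,"tz":0,"yaw":0,"grip":0},{"tx":-50,"ty":-34,"tz":-10,"yaw":0,"grip":0},{"tx":-50,"ty":-34,"tz":-45,"yaw":0,"grip":0}]'
python3 -m jog '[{"tx":0,"ty":0,"tz":-40,"yaw":0,"grip":0},{"tx":0,"ty":0,"tz":-80,"yaw":0,"grip":0},{"tx":0,"ty":0,"tz":-80,"yaw":0,"grip":0},{"tx":0,"ty":0,"tz":-80,"yaw":0,"grip":0}]'
python3 - <<'E'
from h import *
from fit import sel,circ
f=grab("wrist");a=grab("scene")
save("w6.png",np.vstack([f["pixels"][::2,::2],a["pixels"][100:300,230:550]]))
t=np.radians(25.5);R=np.array([[np.cos(t),-np.sin(t)],[np.sin(t),np.cos(t)]])
c=cloud(f);p=f["pixels"].astype(int)
q=np.c_[(c[...,:2].reshape(-1,2)*1000-[580,273.7])@R,c[...,2].ravel()*1000];col=p.reshape(-1,3)
w=(col[:,0]>col[:,2]+25)
g=q[w&(q[:,0]>-75)&(q[:,0]<-48)&(abs(q[:,1])<48)&(q[:,2]>26)&(q[:,2]<34)];print("gate line",len(g),np.polyfit(g[:,1],g[:,0],1) if len(g)>20 else '')
k=q[(~w)&(np.hypot(q[:,0],q[:,1])<52)&(q[:,2]>24)&(q[:,2]<40)];print("pot",len(k),circ(k[:,:2],0,0),"z",np.percentile(k[:,2],[5,50,95]))
P=sel(c,.3,.43,.04,.13,.008,.022);print("tags",P.min(0),P.max(0)) if len(P) else 0
print(observe()["contact_force"])
E
```

```text
clock: 13.48
position: [0.4604, 0.1907, 0.049]
orientation: [-0.002, 0.864, 0.503, -0.008]
contact_force: [-0.1, -0.0, -1.4]
grip_width: 0.007
grasp_force: 0.0
clock: 13.82
position: [0.4712, 0.1942, 0.1396]
orientation: [0.001, 0.864, 0.503, 0.004]
contact_force: [-0.4, -0.2, -0.4]
grip_width: 0.004
grasp_force: 0.0
gate line 1245 [-5.47208551e-03 -6.02869852e+01]
pot 9074 (array([ 1.47068213, -2.43165015]), 44.23320703125) z [31.46305844 32.95640287 34.24437305]
tags [0.39768618 0.06730984 0.00955848] [0.41277083 0.08887864 0.01780571]
[-0.99644324  0.16655365 -0.77252541]
```

View pics/w6.png

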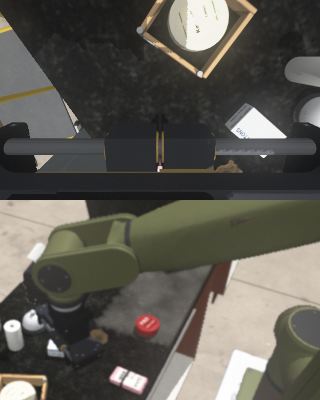

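The gate is shut, lying along the line x = -60 mm in the bay frame, and the pot is within 3 mm of home. I hand in.

```bash
python3 -c "
from workcell import robot
print(robot.sign_off())"
```

```text
the job is handed in; nothing more can be done
None
```

The pot stands flat in the bay, within 3 mm of home, with the gate shut against its stop. I planned clearance round the bell, carton and tin and felt no contact with them, and handed in at about 14 s.

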